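# Set a dish stack into the free cell of a covered tray

## Task

The long grey box is a cover that stands over a two-cell tray for petri dishes: lift it off and set it down upright on the cart top, clear of the tray. One of the two cells already holds a stack of dishes: set the other petri dish stack, the one standing out on the cart, upright into the empty cell, putting it down rather than dropping it, and leave the stored stack where it is.

Things in the scene. Friction and masses are not known exactly. Their poses are not given: they have to be found in the camera images.
- tray: Flat aluminium tray 105 x 205 mm, fixed, hidden under the cover at the start. Origin: centre of its underside; y along the long side, z up. A cross wall at y = 0 parts two open cells, each 95 x 95 mm inside, centred at x = 0, y = +50 and -50 mm; cell floor 4 mm, tops of the 5 mm thick walls 14 mm above the origin. One cell holds the stored stack, the other is empty.
- cover: Opaque grey box-shaped cover, loose, 0.25 kg, open below, 126 x 228 mm, 62 mm high, standing on the cart top over the tray, centred on it, axes alike. Origin: centre of its underside; y along the long side, z up. Black bar handle on top along y: 14 mm wide, 112 mm long, 88 to 102 mm above the origin, on posts at y = +-50 mm, 26 mm gap under it. Lift over 55 mm to clear what is inside.
- new_stack: The stack of petri dishes to be put away: a short pinkish cylinder, 61 mm in diameter, 45 mm high, about 0.05 kg, standing loose on the cart top in the open, to the right of the tray. Origin: centre of its underside; z up. The cart top between tray and robot, x 0.37 to 0.51 m and y -0.29 to -0.04 m from the robot base, is always clear at the start: room for the cover.
- stored_stack: The stored stack: the same kind of petri dish stack (61 mm diameter, 45 mm high), standing loose in one of the two cells of the tray, hidden under the cover at the start. Origin: centre of its underside; z up.
Mind the look-alikes: they are no part of the job. Leave any purple or turquoise look-alike of the new_stack alone.

How it is judged (in metres and radians):
At the end, for the whole second after the job is handed in: New stack at rest in the cell that was empty: within 25 mm of its centre in x and y, on its floor, upright to 0.12 rad. Stored stack upright in its own cell, moved under 30 mm. Cover at rest, upright, flat on the cart top (12 mm), its centre over 100 mm from the tray's (((y of new_stack in the frame of tray between 0.025 and 0.075 m and x of new_stack in the frame of tray between -0.025 and 0.025 m and y of stored_stack in the frame of tray between -0.075 and -0.025 m and x of stored_stack in the frame of tray between -0.025 and 0.025 m) or (y of new_stack in the frame of tray between -0.075 and -0.025 m and x of new_stack in the frame of tray between -0.025 and 0.025 m and y of stored_stack in the frame of tray between 0.025 and 0.075 m and x of stored_stack in the frame of tray between -0.025 and 0.025 m)) and z of each of new_stack, stored_stack in the frame of tray below 0.01 m and angle between each of new_stack, stored_stack, cover's own z axis and vertical below 0.12 rad and linear speed of each of new_stack, cover below 0.02 m/s and distance of stored_stack from where it was at the start of the episode below 0.03 m and height (world z) of cover between -0.01 and 0.012 m and horizontal distance between cover and tray above 0.1 m); the robot touches nothing.
It fails at once if the new stack is dropped: it falls free, out of the fingers, faster than 0.7 m/s (a fall of about 25 mm) (linear speed of new_stack above 0.7 m/s and contact force between the fingers and new_stack below 0.05 N).
It fails at once if a dish stack is tipped over (more than 0.8 rad) (angle between any of new_stack, stored_stack's own z axis and vertical above 0.8 rad).
It fails at once if the stored stack is shifted more than 40 mm (distance of stored_stack from where it was at the start of the episode above 0.04 m).
It also fails if it takes over 53 s, if anything falls off the work surface, if the arm or the gripper's body presses on something with over 40 N, if the wrist force passes 120 N, or if a joint passes its speed limit or range.

## Robot

A 6-joint arm with a two-finger parallel gripper is mounted at the origin on a cart in front of the work surface, level with it; the furniture and walls round the work are solid. World frame = base frame: x ahead of the robot, y to its left, z up, the work surface at z = 0. Lengths are in m, angles in degrees, forces in N, time in s.
With the tool pointing down it reaches from about 0.35 to 0.925 m from the base axis. Payload 6.4 kg.
Tool frame: the origin (TCP) lies midway between the tips of the shut fingers; the grasp point (between the pads) lies 19 mm behind it; z points along the fingers, y is the direction in which the jaws open and shut (so a half turn about z gives the same grasp; the last joint's range is limited). The gripper opens to 85 mm and grips with 20 to 120 N. Pads are 22 mm wide; open, the fingers measure 114 mm over their backs; the gripper's body (76 mm by 85 mm) begins 54 mm behind the grasp point. The pads swing forward as they close: fully open they stand 13 mm farther back than shut.
Start: joints at [-9.975, 14.043, 89.255, -0, 76.702, -9.975], TCP at [0.65, 0, 0.231] pointing down, gripper open.
Joint ranges: [-179.41, 179.41], [-58.25, 129.5], [7.25, 145.43], [-54.29, 234.29], [11.92, 165.04], [-157.13, 157.13]. Speed limits (degrees/s): [147.25, 147.25, 180, 180, 180, 180].

## Interface

Orientations are given as [roll, pitch, yaw] about the fixed x, y, z axes, in that order (R = Rz(yaw) Ry(pitch) Rx(roll)).
In Python, from station import bot gives the robot as it stands.
- The arm moves only by the tool drive_tool, never from a script. Its argument "rows" is a list of rows, each a list of 3 entries, a list of its own where there are three numbers: the turn, a rotation vector about the tool's x, y, z normalised to -1 to 1, where 1 is 2 pi rad, then the shift along the tool's x, y, z normalised to -1 to 1, where 1 is 0.05 m, then the gripper command: -1 is fully open, 1 is shut, values between are in proportion. In form: [[[wx, wy, wz], [x, y, z], claw], ...]. A call has 1 to 12 rows; each row shifts and turns the commanded pose from where the row before left it, along the tool's axes as they then stand; what a row does not reach is not made up. A row lasts 1/12 s, in which the tool goes at most 41.7 mm and 7.16 degrees, less where a joint would pass 70% of its speed; a pose out of reach is approached as far as the arm can. A call with a number of a shift or a turn outside -1 to 1 is refused whole. A call with a gripper value outside its range is refused whole. The fingers move at their own pace and stop on an object; "squeeze" is the grip in N (left out, the last holds). Time passes only in rows, so rows that do not move let the fingers close. It gives the time, the measured TCP pose, the force and the opening at its end, in the units of the state.
- bot.get_state(): the state, without advancing time (a new reading comes with each control period).
- bot.get_image(name): name is "scene" or "side" or "wrist"; returns a dict with "color" (480x640x3 uint8, red, green, blue), "fx", "fy", "cx", "cy" (pixels), "k1" (the pictures are not rectified: a ray, as slopes to the right and down, at radius r is drawn at 1 + k1 r^2 times it, then the intrinsics apply), "view" (4x4, takes a point from world to camera coordinates); the wrist camera has in their place "mount" (4x4, takes a point from camera to tool coordinates, whose origin is the TCP and whose axes are the flange's). Camera axes: x right, y down, z forward; pixel columns grow to the right and rows downward; lengths in m; the calibration is good to about 2 mm. A picture is of the moment at which its call begins: read the wrist's pose just before it. There is no depth.
- bot.close_job(): hands the job in, once; it reports no verdict.
The state is a dict: "clock": time; "qpos": joint angles; "dq": joint speeds; "joint_efforts": joint torques, N m; "ee_pos": TCP position; "tool_rot": TCP orientation; "contact_force": force on the tool from outside, world axes, zero at the start; "moment": the same for the moment, N m; "gripper_width": finger opening in m.
Only numpy, scipy, OpenCV 4.12 (cv2) and the standard library are available. Lean on these libraries where they do the work, as an engineer would, in place of code of your own. Each camera call takes 0.05 s, during which the arm holds its last target.

## Working session

There is one attempt and no reset: what is moved stays moved. The work goes in short steps, Python scripts to look and compute and a tool call to move; the robot and the scene stay as the last step left them, time stands still between calls to the robot, and variables do not carry over. Pictures are saved under pics/ and viewed, and the job is handed in when it is done.

Besides the shell and the picture viewer there is one more tool, called as a command line: name --argument value ..., lists and objects as JSON in quotes. drive_tool: Moves the arm, as the interface text tells. Scaled input: -1 to 1 covers 0.05 m each way for a shift and 2 pi rad each way for a turn. Its arguments: {"type":"object","properties":{"rows":{"type":"array","items":{"type":"array"}},"squeeze":{"type":"number"}},"required":["rows"]}

```bash
ls; mkdir -p pics
cat > h.py <<'E'
import numpy as np, cv2
from station import bot
from scipy.spatial.transform import Rotation as R
def snap(name,fn):
    s=bot.get_state(); im=bot.get_image(name)
    cv2.imwrite('pics/'+fn,im['color'][:,:,::-1]); return s,im
def T_tool(s):
    T=np.eye(4); T[:3,:3]=R.from_euler('xyz',s['tool_rot'],degrees=True).as_matrix(); T[:3,3]=s['ee_pos']; return T
def c2w(im,s=None):
    return np.linalg.inv(im['view']) if 'view' in im else T_tool(s)@im['mount']
def K(im): return np.array([[im['fx'],0,im['cx']],[0,im['fy'],im['cy']],[0,0,1.]])
def D(im): return np.array([im['k1'],0,0,0,0.])
def pix2w(im,uv,z,s=None):
    M=c2w(im,s); p=cv2.undistortPoints(np.array(uv,float).reshape(-1,1,2),K(im),D(im)).reshape(-1,2)
    d=np.c_[p,np.ones(len(p))]@M[:3,:3].T; o=M[:3,3]; t=(np.asarray(z)-o[2])/d[:,2]
    return o+d*t[:,None]
def w2pix(im,P,s=None):
    V=np.linalg.inv(c2w(im,s)); return cv2.projectPoints(np.array(P,float).reshape(-1,1,3),cv2.Rodrigues(V[:3,:3])[0],V[:3,3],K(im),D(im))[0].reshape(-1,2)
E
python3 - <<'E'
from h import *
print(bot.get_state())
for n in ['scene','side','wrist']:
    s,im=snap(n,n+'0.png'); print(n,im['k1'],c2w(im,s).round(3).tolist())
E
```

```text
pics
{'clock': 0.0, 'qpos': array([-9.97553306e+00,  1.40833065e+01,  8.93261863e+01, -1.09866944e-04,
        7.67008618e+01, -9.97451975e+00]), 'dq': array([ 0.04535957,  0.04021646, -0.0247091 , -0.11617051,  0.01020488,
        0.02423617]), 'joint_efforts': array([ 6.17919522e-04, -4.29512215e+01, -3.26122355e+01, -1.30276699e-04,
        5.42047856e-03, -1.36905024e-05]), 'ee_pos': array([6.49437768e-01, 1.00485451e-04, 2.30177424e-01]), 'tool_rot': array([-1.79891295e+02, -1.90092623e-02,  8.99989940e+01]), 'contact_force': array([-0.4608651 ,  0.27208802,  0.32559296]), 'moment': array([ 0.01161712, -0.00252933,  0.01184361]), 'gripper_width': 0.08515444166490067}
scene 0.01161780376905422 [[-1.0, -0.005, -0.01, 0.469], [0.006, 0.53, -0.848, 0.623], [0.01, -0.848, -0.53, 0.516], [0.0, 0.0, 0.0, 1.0]]
side 0.03764518009905975 [[0.923, -0.208, 0.324, 0.12], [-0.385, -0.505, 0.772, -1.056], [0.003, -0.838, -0.546, 0.637], [0.0, 0.0, 0.0, 1.0]]
wrist -0.05387887781476741 [[1.0, 0.001, -0.001, 0.649], [0.0, -0.947, -0.322, 0.084], [-0.002, 0.322, -0.947, 0.373], [0.0, 0.0, 0.0, 1.0]]
```

View pics/scene0.png

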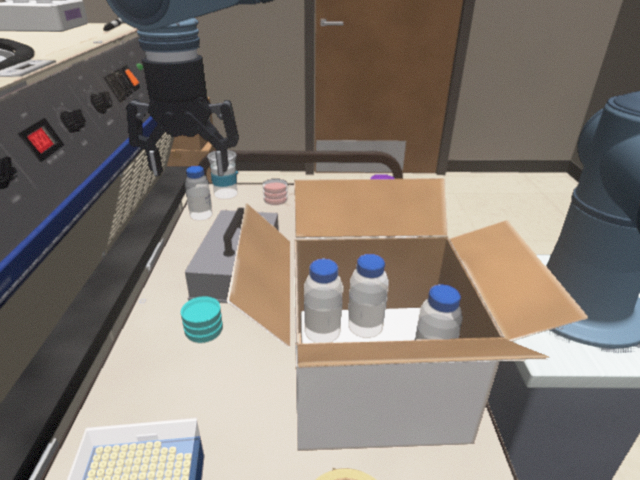

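View pics/side0.png

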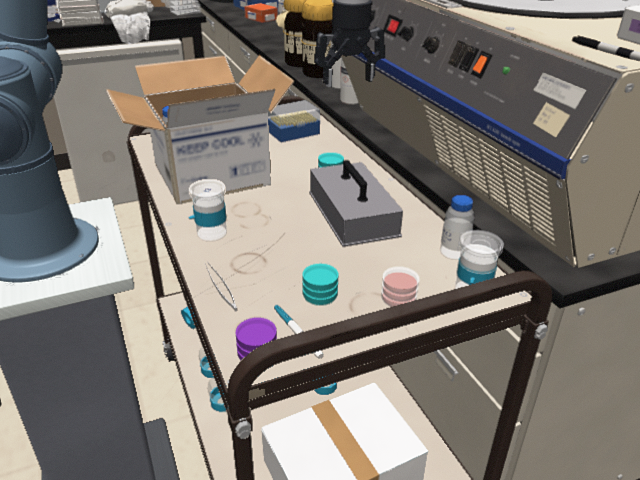

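View pics/wrist0.png

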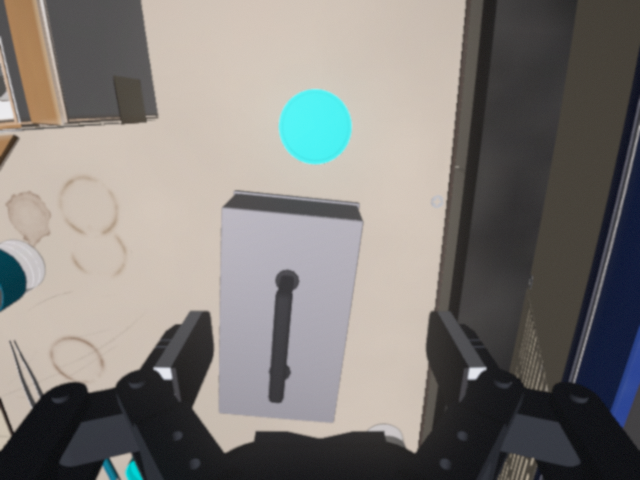

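The wrist view shows the grey cover (top corners at about (221,208), (362,221), (334,421), (219,413)). Its bar runs from (287,280) to (277,400). Candidate stacks in the side view are pink (400,286), turquoise (320,283) and (330,160), and purple (256,335). Only the pink one fits "pinkish, in the open, to the right of the tray". I'll confirm that in a crop and measure.

Run:
```python
from h import *
s,im=snap('wrist','w1.png'); s2,si=snap('side','s1.png')
c=pix2w(im,[(221,208),(362,221),(334,421.5),(219,413)],.062,s); print(c.round(4)); print(c.mean(0))
for i in range(4): print(np.linalg.norm(c[i]-c[(i+1)%4]).round(4))
print('bar',pix2w(im,[(287,280),(277,400)],.102,s).round(4))
c=pix2w(si,[(310.5,189),(353,164),(402,206),(342,238)],.062);print('side',c.round(4))
print('pink',pix2w(si,[(382,283),(418,283),(400,270),(400,291)],.045).round(4))
a=cv2.imread('pics/s1.png'); cv2.imwrite('pics/crop1.png',cv2.resize(a[140:360,220:500],None,fx=2.8,fy=2.7,interpolation=2))
```

```text
[[ 0.565   0.0041  0.062 ]
 [ 0.6852 -0.0074  0.062 ]
 [ 0.6641 -0.2279  0.062 ]
 [ 0.5431 -0.2174  0.062 ]]
[ 0.61436659 -0.11212181  0.062     ]
0.1207
0.2215
0.1215
0.2226
bar [[ 0.6232 -0.0441  0.102 ]
 [ 0.6107 -0.1629  0.102 ]]
side [[ 0.5317 -0.0831  0.062 ]
 [ 0.6648 -0.0118  0.062 ]
 [ 0.6713 -0.216   0.062 ]
 [ 0.5128 -0.2746  0.062 ]]
pink [[ 0.5276 -0.3996  0.045 ]
 [ 0.5828 -0.4222  0.045 ]
 [ 0.5736 -0.3794  0.045 ]
 [ 0.5445 -0.4294  0.045 ]]
```

View pics/crop1.png

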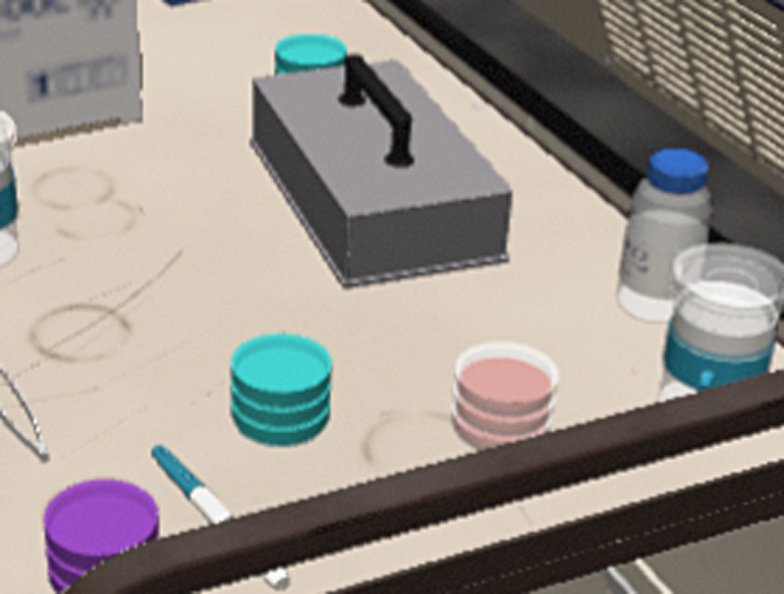

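```bash
cat >> h.py <<'E'
def cov(x,y,yaw,w=.121,l=.222):
    Rz=R.from_euler('z',yaw,degrees=True).as_matrix()
    f=lambda P:(np.array(P)@Rz.T+[x,y,0])
    a,b=w/2,l/2
    return [f([(-a,b,.062),(a,b,.062),(a,-b,.062),(-a,-b,.062)]), f([(-.063,.114,0),(.063,.114,0),(.063,-.114,0),(-.063,-.114,0)]),
      f([(-.007,.056,.102),(.007,.056,.102),(.007,-.056,.102),(-.007,-.056,.102)])]
def circ(x,y,z,r=.0305):
    t=np.linspace(0,2*np.pi,40); return np.c_[x+r*np.cos(t),y+r*np.sin(t),0*t+z]
def draw(im,polys,fn,box,k,s=None):
    a=im['color'][:,:,::-1]; x0,y0,x1,y1=box; a=cv2.resize(a[y0:y1,x0:x1],None,fx=k,fy=k,interpolation=2)
    for P in polys:
        q=(w2pix(im,P,s)-[x0,y0]+.5)*k-.5
        cv2.polylines(a,[np.round(q).astype(int)],True,(0,255,0),1)
    cv2.imwrite('pics/'+fn,a)
E
python3 - <<'E'
from h import *
s,im=snap('wrist','w2.png'); s2,si=snap('side','s2.png')
print('side',pix2w(si,[(310.4,169.6),(363,163),(402,211),(344,220)],.062).round(4).tolist())
print('pink',pix2w(si,[(401,279)],.045))
c=cov(.6144,-.112,-5.5); p=pix2w(si,[(401,279)],.045)[0]
P=c+[circ(p[0],p[1],.045),circ(p[0],p[1],0)]
draw(im,c,'ow.png',(180,150,400,450),2,s); draw(si,P,'os.png',(290,140,450,320),3.3)
E
```

```text
side [[0.5659, -0.0011, 0.062], [0.6879, -0.0158, 0.062], [0.6615, -0.2328, 0.062], [0.5429, -0.22, 0.062]]
pink [[ 0.56228085 -0.40205756  0.045     ]]
```

View pics/ow.png

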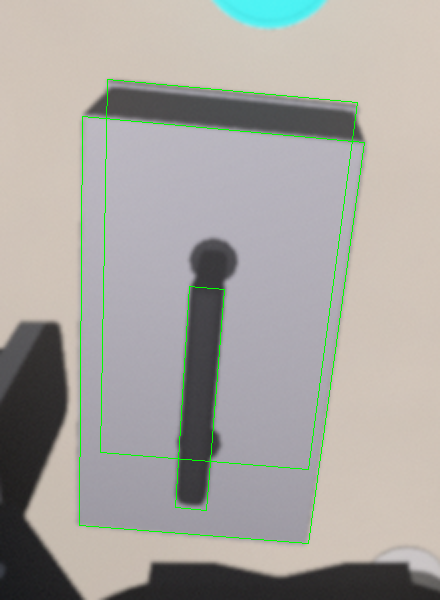

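View pics/os.png

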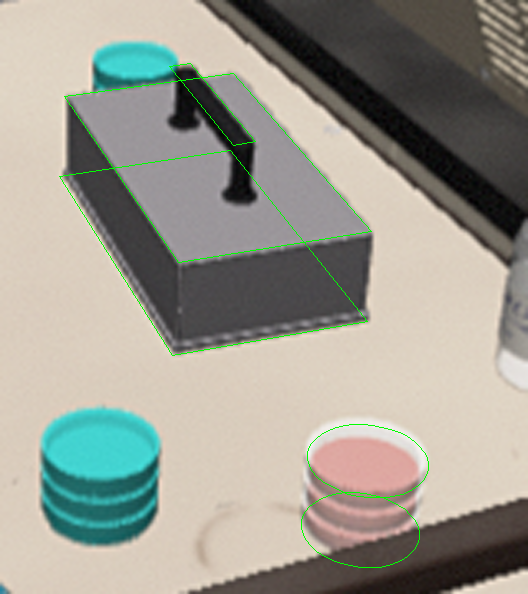

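The overlays fit: cover centre (0.614,-0.112), yaw about -5.5°, with both views agreeing. Its lengths match except for a ~5 mm smaller top edge (a lip at the base). The pink stack is near (0.561,-0.400). Next I move above the handle.

drive_tool --rows '[[[0,0,0.0153],[0,0,0],-1],[[0,0,0],[-0.38,-0.08,0.2],-1],[[0,0,0],[-0.38,-0.08,0.3],-1],[[0,0,0],[-0.38,-0.08,0.4],-1],[[0,0,0],[-0.38,-0.08,0.4],-1],[[0,0,0],[-0.38,-0.08,0.4],-1],[[0,0,0],[-0.38,-0.08,0.3],-1],[[0,0,0],[0,0,0],-1],[[0,0,0],[0,0,0],-1],[[0,0,0],[0,0,0],-1]]'

```text
clock: 1.18
ee_pos: [0.6159, -0.111, 0.1322]
tool_rot: [179.9, 0.0, 84.5]
contact_force: [1.0, 0.1, -1.0]
gripper_width: 0.0853
```

Run:
```python
from h import *
s,im=snap('wrist','w3.png'); print(s['clock'],s['ee_pos'],s['tool_rot'],s['contact_force'])
c=cov(.6144,-.112,-5.5)
draw(im,c+[circ(.561,-.4,.045)],'ow3.png',(0,0,640,480),1.2,s)
s2,si=snap('side','s3.png')
print('cup',pix2w(si,[(212,237)],0),'turq',pix2w(si,[(320,270)],.045), 'boxcorner',pix2w(si,[(178,198),(270,183)],0))
```

```text
1.1833 [ 0.61590683 -0.1109516   0.13223451] [1.79915613e+02 4.79430178e-03 8.44941125e+01] [ 1.02373844  0.11629175 -1.01787925]
cup [[ 0.31621175 -0.08817536  0.        ]] turq [[ 0.4468075  -0.32727198  0.045     ]] boxcorner [[0.28695659 0.094736   0.        ]
 [0.49989904 0.08447532 0.        ]]
```

View pics/ow3.png

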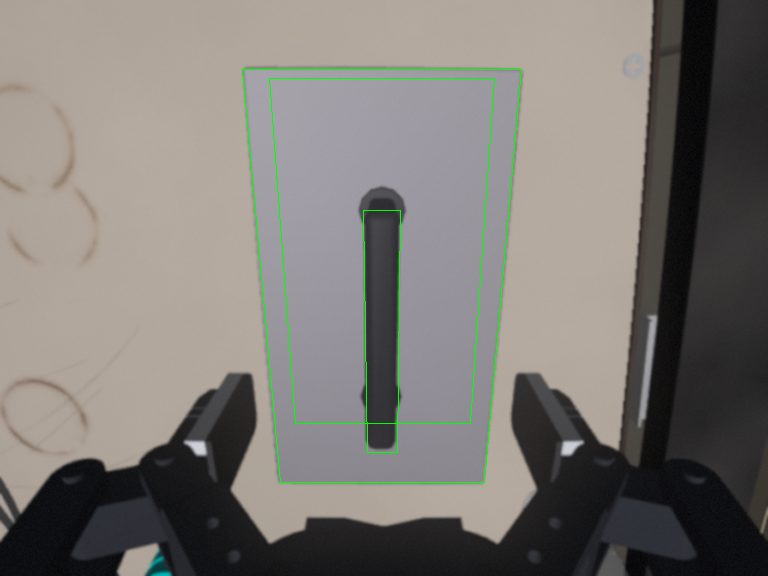

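The overlay sits on the cover edges and bar to within 1–2 mm, with the bar centred at (381,330) between the fingers. Now I lower and grip.

drive_tool --rows '[[[0,0,0],[0,0,0.28],-1],[[0,0,0],[0,0,0.28],-1],[[0,0,0],[0,0,0.28],-1],[[0,0,0],[0,0,0.24],-1],[[0,0,0],[0,0,0],-1],[[0,0,0],[0,0,0],1],[[0,0,0],[0,0,0],1],[[0,0,0],[0,0,0],1],[[0,0,0],[0,0,0],1],[[0,0,0],[0,0,0],1],[[0,0,0],[0,0,0],1],[[0,0,0],[0,0,0],1]]' --squeeze 60

```text
clock: 2.28
ee_pos: [0.6152, -0.1113, 0.0778]
tool_rot: [180.0, 0.0, 84.5]
contact_force: [-1.1, -0.0, 3.1]
gripper_width: 0.0129
```

drive_tool --rows '[[[0,0,0],[0,0,0],1],[[0,0,0],[0,0,0],1],[[0,0,0],[0,0,0],1],[[0,0,0],[0,0,-0.1],1],[[0,0,0],[0,0,-0.2],1],[[0,0,0],[0,0,0],1],[[0,0,0],[0,0,0],1]]'

```text
clock: 2.87
ee_pos: [0.6158, -0.1113, 0.093]
tool_rot: [179.9, 0.0, 84.5]
contact_force: [0.2, 0.1, -2.2]
gripper_width: 0.0129
```

drive_tool --rows '[[[0,0,0],[0,0,-0.2],1],[[0,0,0],[0,0,-0.3],1],[[0,0,0],[0,0,-0.3],1],[[0,0,0],[0,0,-0.3],1],[[0,0,0],[0,0,-0.2],1],[[0,0,0],[0,0,-0.2],1],[[0,0,0],[0,0,0],1],[[0,0,0],[0,0,0],1]]'

```text
clock: 3.53
ee_pos: [0.6153, -0.1112, 0.1676]
tool_rot: [180.0, 0.0, 84.5]
contact_force: [-1.0, 0.2, -3.2]
gripper_width: 0.0127
```

drive_tool --rows '[[[0,0,-0.0153],[0,0,0],1],[[0,0,0],[-0.06,-0.2,0],1],[[0,0,0],[-0.09,-0.36,0],1],[[0,0,0],[-0.1,-0.4,0],1],[[0,0,0],[-0.1,-0.4,0],1],[[0,0,0],[-0.1,-0.4,0],1],[[0,0,0],[-0.1,-0.4,0],1],[[0,0,0],[-0.1,-0.4,0],1],[[0,0,0],[-0.1,-0.4,0],1],[[0,0,0],[-0.1,-0.36,0],1],[[0,0,0],[-0.03,-0.2,0],1],[[0,0,0],[0,0,0],1]]'

```text
clock: 4.53
ee_pos: [0.4371, -0.155, 0.1663]
tool_rot: [-179.9, -0.1, 89.8]
contact_force: [0.5, 0.0, -3.5]
gripper_width: 0.0126
```

Run:
```python
from h import *
s2,si=snap('side','s4.png'); print(s2['clock'],s2['ee_pos'],s2['tool_rot'],s2['contact_force'],s2['gripper_width'])
```

```text
4.5333 [ 0.43706328 -0.1549595   0.16629379] [-1.79896954e+02 -5.51252191e-02  8.98248234e+01] [ 0.46905283  0.01723066 -3.49775881] 0.01257930710797383
```

View pics/s4.png

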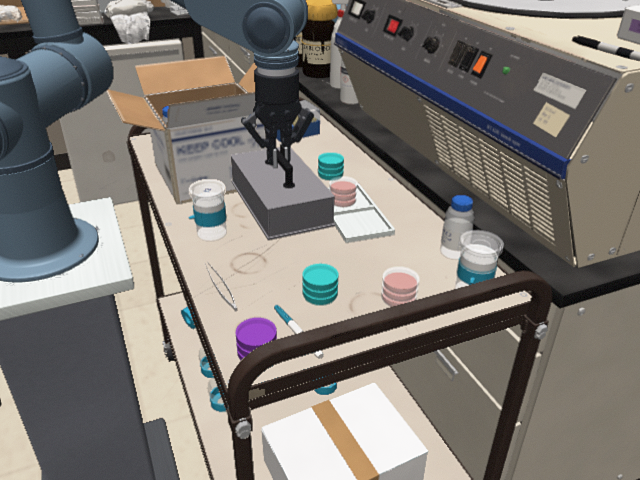

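The cover is off and level. The stored stack at (343,190) sits in the far cell (+y), and the near cell at (362,222) is empty. Now I set the cover down.

drive_tool --rows '[[[0,0,0],[0,0.08,0.2],1],[[0,0,0],[0,0,0.3],1],[[0,0,0],[0,0,0.3],1],[[0,0,0],[0,0,0.3],1],[[0,0,0],[0,0,0.3],1],[[0,0,0],[0,0,0.2],1],[[0,0,0],[0,0,0],1],[[0,0,0],[0,0,0.06],1],[[0,0,0],[0,0,0.04],1],[[0,0,0],[0,0,0],1],[[0,0,0],[0,0,0],1]]'

```text
clock: 5.5
ee_pos: [0.4437, -0.1554, 0.0829]
tool_rot: [179.9, 0.0, 90.0]
contact_force: [-0.3, 0.4, -1.4]
gripper_width: 0.0131
```

drive_tool --rows '[[[0,0,0],[0,0,0.04],1],[[0,0,0],[0,0,0.02],1],[[0,0,0],[0,0,0.02],1],[[0,0,0],[0,0,0],1],[[0,0,0],[0,0,0],1]]'

```text
clock: 5.92
ee_pos: [0.4431, -0.1552, 0.0783]
tool_rot: [-180.0, -0.0, 90.0]
contact_force: [-0.2, -0.1, -2.5]
gripper_width: 0.0132
```

drive_tool --rows '[[[0,0,0],[0,0,0.02],1],[[0,0,0],[0,0,0.02],1],[[0,0,0],[0,0,0],1],[[0,0,0],[0,0,0],1]]'

```text
clock: 6.25
ee_pos: [0.443, -0.1553, 0.0778]
tool_rot: [-179.9, -0.0, 90.0]
contact_force: [-8.5, 3.0, 12.1]
gripper_width: 0.0128
```

Contact (12 N up). I release and rise.

drive_tool --rows '[[[0,0,0],[0,0,-0.02],1],[[0,0,0],[0,0,0],0],[[0,0,0],[0,0,0],-1],[[0,0,0],[0,0,0],-1],[[0,0,0],[0,0,0],-1],[[0,0,0],[0,0,0],-1],[[0,0,0],[0,0,0],-1],[[0,0,0],[0,0,0],-1],[[0,0,0],[0,0,-0.3],-1],[[0,0,0],[0,0,-0.5],-1],[[0,0,0],[0,0,-0.6],-1],[[0,0,0],[0,0,-0.6],-1]]'

```text
clock: 7.25
ee_pos: [0.4426, -0.1548, 0.1779]
tool_rot: [-179.9, -0.1, 90.0]
contact_force: [0.7, -0.6, 0.2]
gripper_width: 0.0853
```

drive_tool --rows '[[[0,0,0],[-0.3,0.3,-0.4],-1],[[0,0,0],[-0.6,0.4,0],-1],[[0,0,0],[-0.6,0.4,0],-1],[[0,0,0],[-0.6,0.4,0],-1],[[0,0,0],[-0.6,0.3,0],-1],[[0,0,0],[-0.5,0.2,0],-1],[[0,0,0],[-0.4,0.2,0],-1],[[0,0,0],[0,0,0],-1],[[0,0,0],[0,0,0],-1],[[0,0,0],[0,0,0],-1]]'

```text
clock: 8.08
ee_pos: [0.5528, -0.3344, 0.1968]
tool_rot: [-180.0, -0.1, 90.0]
contact_force: [-0.5, 0.9, -0.5]
gripper_width: 0.0854
```

Run:
```python
from h import *
s,im=snap('wrist','w5.png'); print(s['clock'],s['ee_pos'],s['tool_rot'],s['contact_force'],s['gripper_width'])
s2,si=snap('side','s5.png')
```

```text
8.0833 [ 0.55281675 -0.33444278  0.1968095 ] [-1.79952793e+02 -5.45246655e-02  9.00109286e+01] [-0.53051565  0.91652094 -0.45567308] 0.08536251316864225
```

View pics/w5.png

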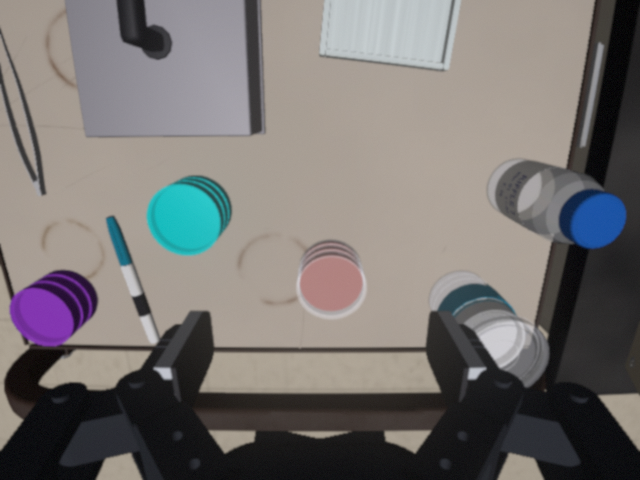

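View pics/s5.png

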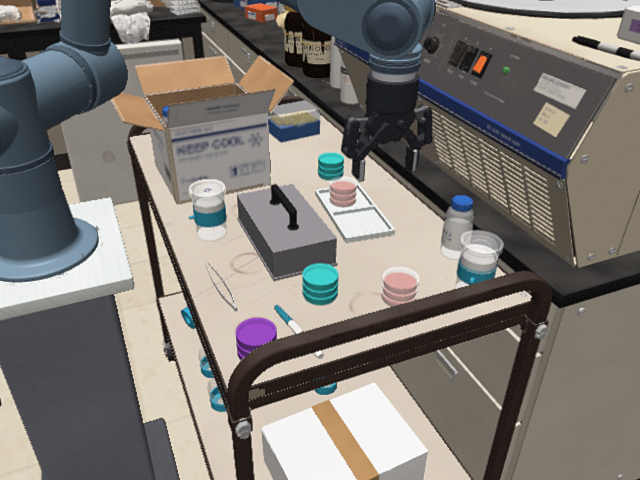

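The cover stands flat on the cart, clear of the tray. In the wrist view the pink stack's top rim is centred at (332,284), radius about 35 px. The handrail at row ~408 is close, so I'll locate it and the stack before descending.

Run:
```python
from h import *
s,im=snap('wrist','w6.png'); s2,si=snap('side','s6.png'); s3,sc=snap('scene','c6.png')
p=pix2w(im,[(332,284),(297,284),(367,284)],.045,s); print('pink',p.round(4).tolist(), pix2w(si,[(400.3,278)],.045))
for z in (0,.05,.1,.15): print(z,'rail y wrist',pix2w(im,[(300,408),(300,350)],z,s)[:,1].round(3),'scene',pix2w(sc,[(300,158)],z)[:,1].round(3),'side',pix2w(si,[(400,330)],z)[:,:2].round(3))
print('cup', pix2w(im,[(462,293)],0.0,s),'cup top',pix2w(im,[(508,350)],.09,s),'bottle',pix2w(im,[(520,185)],0,s),pix2w(im,[(593,219)],.1,s))
draw(im,[circ(p[0,0],p[0,1],.045),circ(p[0,0],p[0,1],0)],'ow6.png',(200,180,560,420),2.2,s)
draw(si,[circ(p[0,0],p[0,1],.045),circ(p[0,0],p[0,1],0)]+cov(.443,-.155,0),'os6.png',(210,160,530,340),2.5)
cv2.imwrite('pics/c6c.png',cv2.resize(cv2.imread('pics/c6.png')[100:340,100:420],None,fx=2.4,fy=2.4))
```

```text
pink [[0.563, -0.3931, 0.045], [0.5329, -0.3932, 0.045], [0.5932, -0.3931, 0.045]] [[ 0.56259551 -0.39920991  0.045     ]]
0 rail y wrist [-0.571 -0.492] scene [-0.678] side [[ 0.526 -0.469]]
0.05 rail y wrist [-0.524 -0.457] scene [-0.552] side [[ 0.494 -0.515]]
0.1 rail y wrist [-0.477 -0.421] scene [-0.426] side [[ 0.462 -0.561]]
0.15 rail y wrist [-0.43  -0.386] scene [-0.3] side [[ 0.43  -0.607]]
cup [[ 0.69600574 -0.42514487  0.        ]] cup top [[ 0.70179187 -0.42964847  0.09      ]] bottle [[ 0.73688717 -0.31492254  0.        ]] [[ 0.73796344 -0.3187379   0.1       ]]
```

View pics/ow6.png

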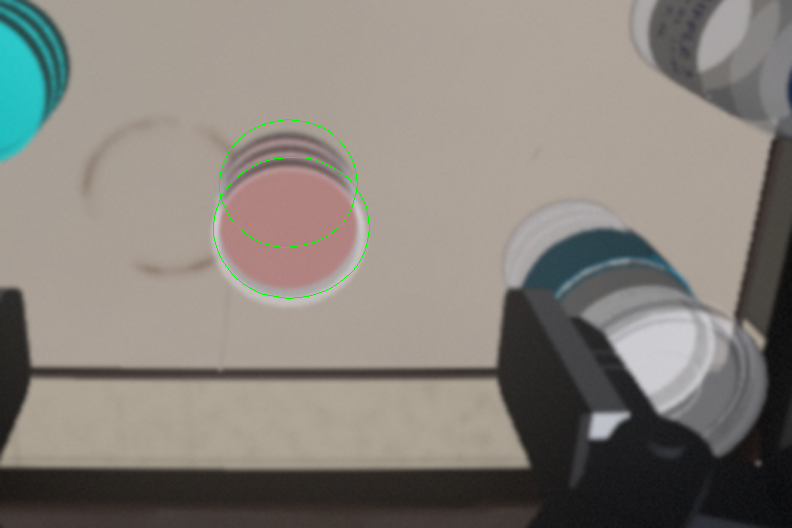

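View pics/os6.png

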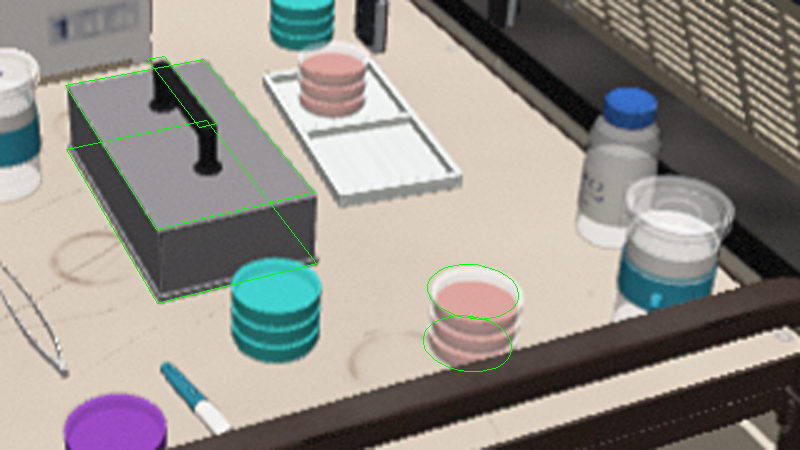

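View pics/c6c.png

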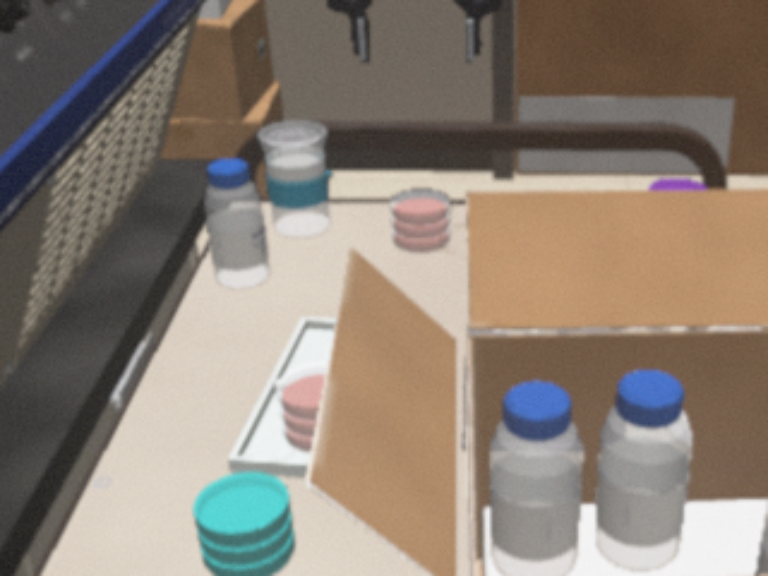

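The rail triangulates to about y -0.507, z 0.07, more than 50 mm clear of the gripper at the stack. Both views put the stack at about (0.563,-0.396). I move above it, with a pause for a check.

drive_tool --rows '[[[0,0,0],[-0.24,0.04,0.1],-1],[[0,0,0],[-0.25,0.04,0.4],-1],[[0,0,0],[-0.25,0.04,0.5],-1],[[0,0,0],[-0.25,0.04,0.5],-1],[[0,0,0],[-0.24,0.04,0.5],-1],[[0,0,0],[0,0,0.3],-1],[[0,0,0],[0,0,0],-1],[[0,0,0],[0,0,0],-1],[[0,0,0],[0,0,0],-1]]'

```text
clock: 9.08
ee_pos: [0.564, -0.3968, 0.084]
tool_rot: [179.9, 0.1, 90.0]
contact_force: [-0.8, -0.4, 0.4]
gripper_width: 0.0853
```

Run:
```python
from h import *
s,im=snap('wrist','w7.png'); print(s['ee_pos'])
draw(im,[circ(.563,-.396,.045),circ(.563,-.396,0)],'ow7.png',(0,0,640,480),1.2,s)
s2,si=snap('side','s7.png'); cv2.imwrite('pics/s7c.png',cv2.resize(si['color'][100:340,260:580,::-1],None,fx=2.4,fy=2.4))
```

```text
[ 0.56398157 -0.39684624  0.08395096]
```

View pics/ow7.png

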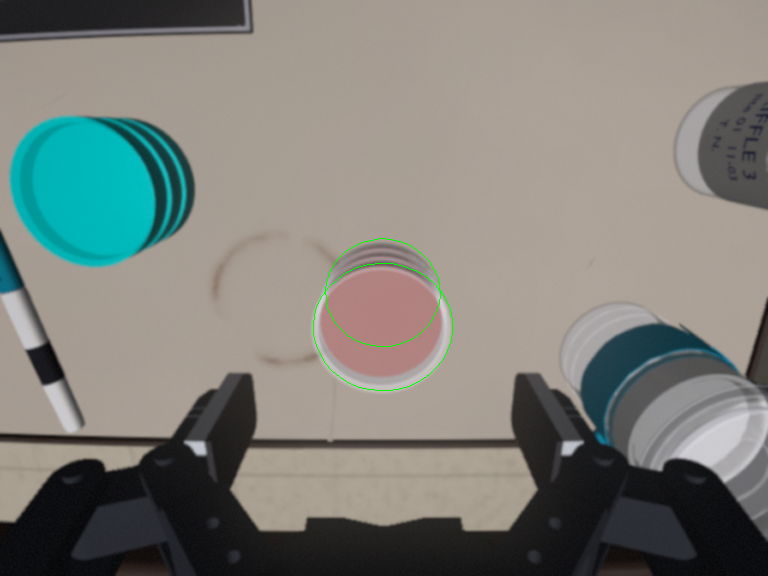

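View pics/s7c.png

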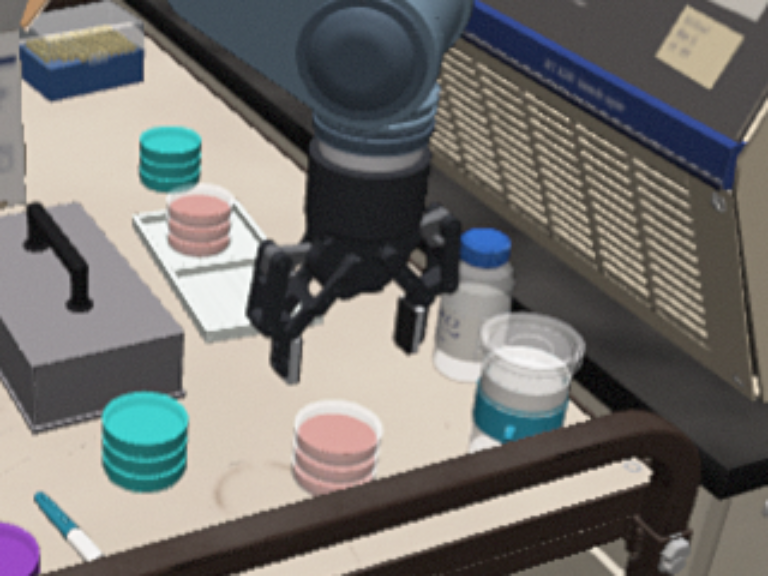

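The overlay matches the stack within 1 mm and it is centred under the jaws. The beaker on the right may come close to the gripper's knuckles, so I turn the jaws 30° away from it before descending.

drive_tool --rows '[[[0,0,-0.0166],[0,0,0],-1],[[0,0,-0.0167],[0,0,0],-1],[[0,0,-0.0167],[0,0,0],-1],[[0,0,-0.0167],[0,0,0],-1],[[0,0,-0.0166],[0,0,0],-1],[[0,0,0],[0.02,-0.01,0.3],-1],[[0,0,0],[0,0,0.3],-1],[[0,0,0],[0,0,0.3],-1],[[0,0,0],[0,0,0.3],-1],[[0,0,0],[0,0,0.3],-1],[[0,0,0],[0,0,0],-1],[[0,0,0],[0,0,0],-1]]'

```text
clock: 10.18
ee_pos: [0.5613, -0.3952, 0.0051]
tool_rot: [-179.9, -0.2, 120.0]
contact_force: [0.3, 0.1, 0.3]
gripper_width: 0.0851
```

Run:
```python
from h import *
s,im=snap('wrist','w8.png'); print(s['ee_pos'],s['tool_rot'],s['contact_force'])
draw(im,[circ(.563,-.396,.045),circ(.563,-.396,0)],'ow8.png',(0,0,640,480),1.2,s)
```

```text
[ 0.56131699 -0.39518819  0.00511949] [-179.94646163   -0.19198184  119.96004261] [0.29119761 0.10924922 0.28688685]
```

View pics/ow8.png

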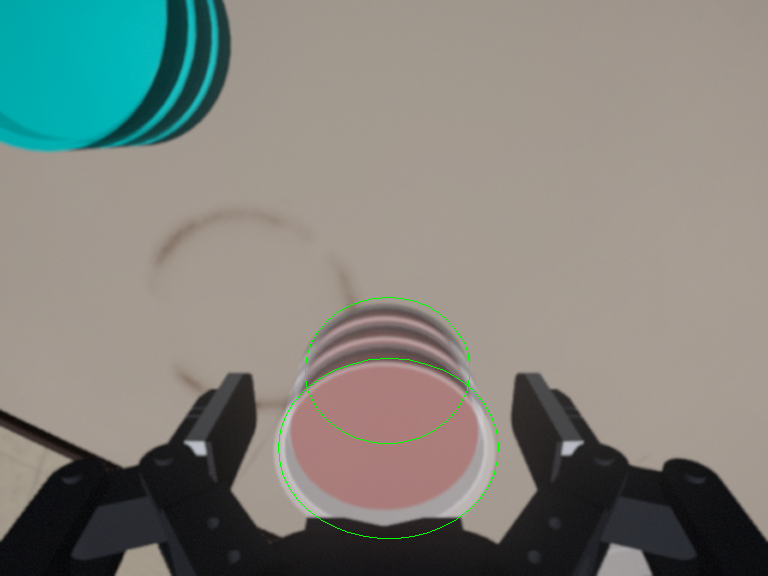

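The stack sits between the pads with room on both sides. I raise 4 mm (TCP read 5 mm) and close gently.

drive_tool --rows '[[[0,0,0],[0,0,-0.08],-1],[[0,0,0],[0,0,0],0],[[0,0,0],[0,0,0],1],[[0,0,0],[0,0,0],1],[[0,0,0],[0,0,0],1],[[0,0,0],[0,0,0],1],[[0,0,0],[0,0,0],1],[[0,0,0],[0,0,0],1],[[0,0,0],[0,0,0],1]]' --squeeze 30

```text
clock: 10.98
ee_pos: [0.5632, -0.3969, 0.013]
tool_rot: [180.0, 0.1, 120.0]
contact_force: [0.2, 1.1, 5.9]
gripper_width: 0.0605
```

drive_tool --rows '[[[0,0,0],[0,0,0],1],[[0,0,0],[0,0,-0.1],1],[[0,0,0],[0,0,-0.2],1],[[0,0,0],[0,0,-0.3],1],[[0,0,0],[0,0,-0.3],1],[[0,0,0],[0,0,-0.3],1],[[0,0,0],[0,0,-0.3],1],[[0,0,0],[0,0,-0.2],1],[[0,0,0],[0,0,0],1],[[0,0,0],[0,0,0],1]]'

```text
clock: 11.82
ee_pos: [0.5626, -0.3963, 0.0974]
tool_rot: [180.0, 0.1, 120.0]
contact_force: [0.1, 0.5, -0.8]
gripper_width: 0.0605
```

Run:
```python
from h import *
s,im=snap('wrist','w9.png'); print(s['ee_pos'],s['tool_rot'],s['contact_force'],s['gripper_width'])
s2,si=snap('side','s9.png')
# tray: inner/outer fit
def tray(x,y,yaw):
    Rz=R.from_euler('z',yaw,degrees=True).as_matrix(); f=lambda P:np.array(P)@Rz.T+[x,y,0]
    o=[]
    o.append(f([(-.0525,.1025,.014),(.0525,.1025,.014),(.0525,-.1025,.014),(-.0525,-.1025,.014)]))
    for c in (.05,-.05): o.append(f([(-.0475,c+.0475,.014),(.0475,c+.0475,.014),(.0475,c-.0475,.014),(-.0475,c-.0475,.014)]))
    return o
t=tray(.6144,-.112,-5.5)
draw(si,t,'os9.png',(280,120,480,330),2.8)
```

```text
[ 0.56258615 -0.39634783  0.09740762] [1.79975003e+02 9.24006297e-02 1.19988680e+02] [ 0.0541491   0.48982641 -0.83036411] 0.060545490627217986
```

View pics/os9.png

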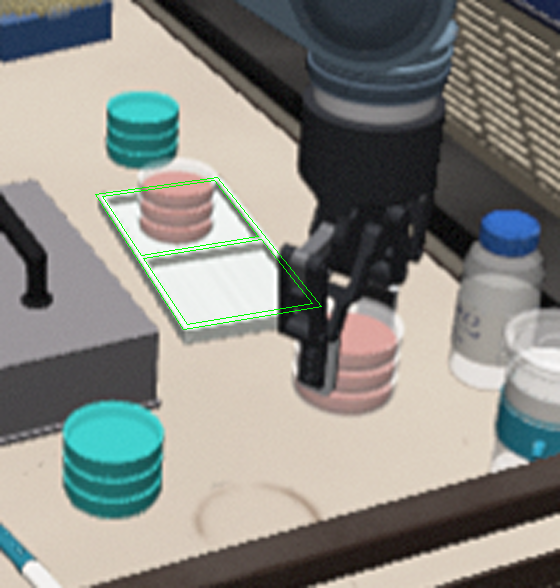

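View pics/w9.png

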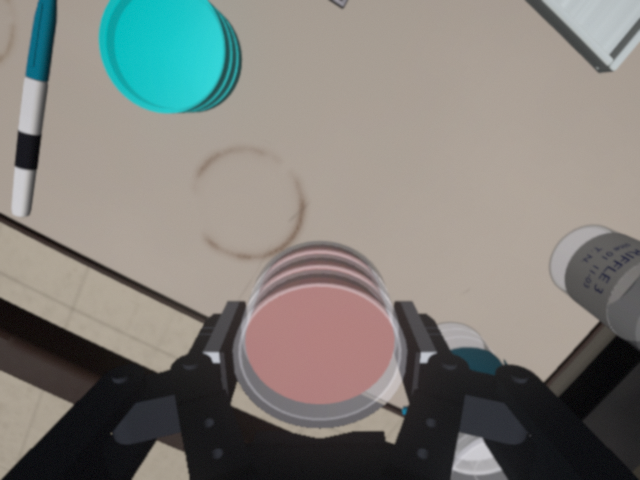

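The stack is held upright: width 60.5 mm, base level. The tray overlay also fits to about 2 mm, with the empty cell centre at (0.6096,-0.1618). I turn the jaws along the tray's x axis and carry the stack over.

drive_tool --rows '[[[0,0,0.0197],[0,0,0],1],[[0,0,0.0197],[0,0,0],1],[[0,0,0.0197],[0,0,0],1],[[0,0,0.0198],[0,0,0],1],[[0,0,0.0197],[0,0,0],1],[[0,0,0],[0,0,0],1],[[0,0,0],[0,0,0],1]]'

```text
clock: 12.5
ee_pos: [0.5617, -0.3956, 0.095]
tool_rot: [-179.9, -0.1, 84.7]
contact_force: [0.6, 0.6, -0.8]
gripper_width: 0.0605
```

drive_tool --rows '[[[0,0,0],[0.2,0.03,0],1],[[0,0,0],[0.4,0.04,0],1],[[0,0,0],[0.55,0.06,0],1],[[0,0,0],[0.6,0.06,0],1],[[0,0,0],[0.6,0.06,0],1],[[0,0,0],[0.6,0.06,0],1],[[0,0,0],[0.6,0.06,0],1],[[0,0,0],[0.55,0.06,0],1],[[0,0,0],[0.4,0.04,0],1],[[0,0,0],[0.26,0.02,0],1],[[0,0,0],[0,0,0],1],[[0,0,0],[0,0,0],1]]'

```text
clock: 13.5
ee_pos: [0.6094, -0.1612, 0.0962]
tool_rot: [-180.0, 0.0, 84.6]
contact_force: [-0.2, -0.3, 0.1]
gripper_width: 0.0601
```

Run:
```python
from h import *
s,im=snap('wrist','w10.png'); print(s['clock'],s['ee_pos'],s['tool_rot'],s['contact_force'],s['gripper_width'])
s2,si=snap('side','s10.png')
cv2.imwrite('pics/s10c.png',cv2.resize(si['color'][100:300,260:460,::-1],None,fx=2.9,fy=2.9))
```

```text
13.5 [ 0.60944713 -0.16120266  0.09620923] [-1.79989965e+02  1.98612975e-02  8.46006585e+01] [-0.2142721  -0.32153986  0.12271515] 0.06014553555148275
```

View pics/w10.png

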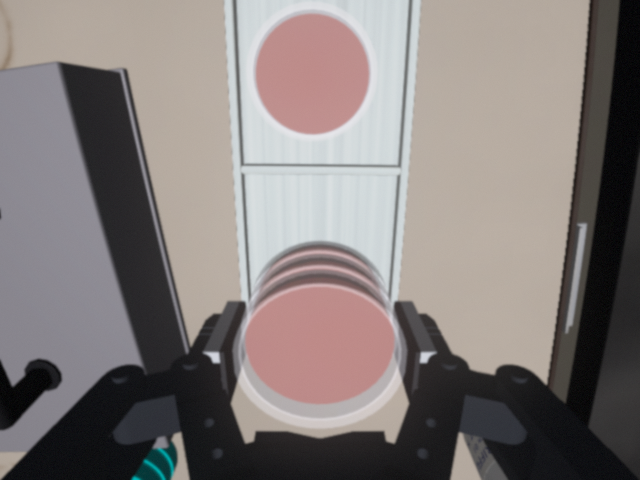

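View pics/s10c.png

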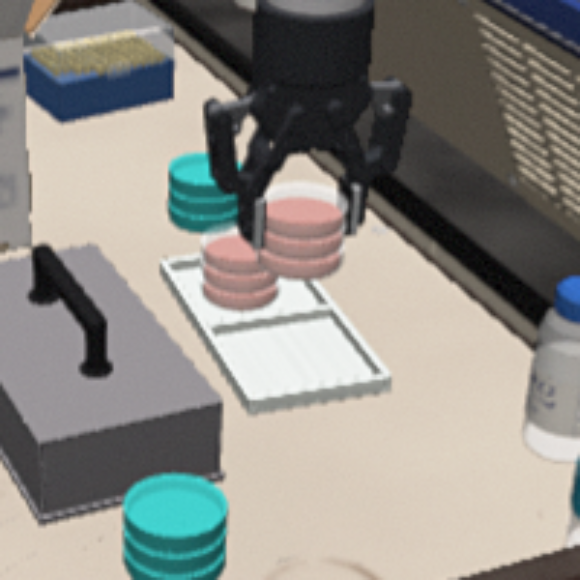

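Run:
```python
from h import *
s,im=snap('wrist','w11.png')
p=pix2w(im,[(243,169.5),(401,170.5)],.014,s); print('cross wall ends',p.round(4),p.mean(0),np.linalg.norm(p[1]-p[0]))
print('stored',pix2w(im,[(313,73)],.049,s))
```

```text
cross wall ends [[ 0.5682 -0.1088  0.014 ]
 [ 0.6617 -0.1185  0.014 ]] [ 0.6149794  -0.11366844  0.014     ] 0.0939898885751766
stored [[ 0.6153208  -0.06286225  0.049     ]]
```

The cross wall's centre is at (0.615,-0.114), with its length measured at 94 of 95 mm, so I make a 2 mm correction. Descending.

drive_tool --rows '[[[0,0,0],[-0.04,0.01,0.15],1],[[0,0,0],[0,0,0.25],1],[[0,0,0],[0,0,0.3],1],[[0,0,0],[0,0,0.3],1],[[0,0,0],[0,0,0.2],1],[[0,0,0],[0,0,0.1],1],[[0,0,0],[0,0,0.08],1],[[0,0,0],[0,0,0],1],[[0,0,0],[0,0,0],1],[[0,0,0],[0,0,0],1]]'

```text
clock: 14.48
ee_pos: [0.6104, -0.1638, 0.0281]
tool_rot: [179.9, 0.0, 84.5]
contact_force: [1.3, -0.1, 0.2]
gripper_width: 0.0604
```

Run:
```python
from h import *
s=bot.get_state(); print(s['ee_pos'],s['contact_force'])
s2,si=snap('side','s12.png')
cv2.imwrite('pics/s12c.png',cv2.resize(si['color'][130:270,280:440,::-1],None,fx=4,fy=4))
```

```text
[ 0.61044559 -0.16376018  0.02811997] [ 1.33029045 -0.11400135  0.16255954]
```

View pics/s12c.png

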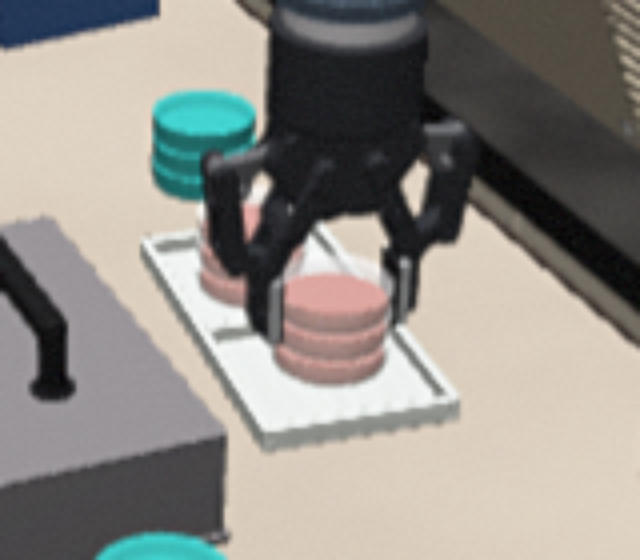

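drive_tool --rows '[[[0,0,0],[0,0,0.06],1],[[0,0,0],[0,0,0.06],1],[[0,0,0],[0,0,0.04],1],[[0,0,0],[0,0,0],1],[[0,0,0],[0,0,0],1]]'

```text
clock: 14.95
ee_pos: [0.6096, -0.1634, 0.019]
tool_rot: [-180.0, -0.0, 84.5]
contact_force: [-0.8, -0.0, -1.0]
gripper_width: 0.0605
```

drive_tool --rows '[[[0,0,0],[0,0,0.02],1],[[0,0,0],[0,0,0.02],1],[[0,0,0],[0,0,0],1],[[0,0,0],[0,0,0],1]]'

```text
clock: 15.28
ee_pos: [0.6098, -0.1635, 0.0173]
tool_rot: [-180.0, -0.0, 84.5]
contact_force: [0.3, -0.3, -1.5]
gripper_width: 0.0602
```

drive_tool --rows '[[[0,0,0],[0,0,0.02],1],[[0,0,0],[0,0,0.02],1],[[0,0,0],[0,0,0],1],[[0,0,0],[0,0,0],1]]'

```text
clock: 15.62
ee_pos: [0.6099, -0.1635, 0.017]
tool_rot: [-180.0, -0.0, 84.5]
contact_force: [-5.1, 1.8, 9.7]
gripper_width: 0.0606
```

Contact (10 N). I relieve 1 mm, open slightly, then rise straight up.

drive_tool --rows '[[[0,0,0],[0,0,-0.02],1],[[0,0,0],[0,0,0],1],[[0,0,0],[0,0,0],-0.6],[[0,0,0],[0,0,0],-0.7],[[0,0,0],[0,0,0],-0.8],[[0,0,0],[0,0,0],-0.9],[[0,0,0],[0,0,0],-0.9],[[0,0,0],[0,0,0],-0.9]]'

```text
clock: 16.28
ee_pos: [0.6097, -0.1635, 0.0161]
tool_rot: [-180.0, -0.0, 84.5]
contact_force: [0.0, -0.0, -0.4]
gripper_width: 0.0809
```

drive_tool --rows '[[[0,0,0],[0,0,-0.1],-0.9],[[0,0,0],[0,0,-0.2],-0.9],[[0,0,0],[0,0,-0.4],-0.9],[[0,0,0],[0,0,-0.5],-0.9],[[0,0,0],[0,0,-0.6],-0.9],[[0,0,0],[0,0,-0.6],-0.9],[[0,0,0],[0,0,-0.6],-0.9],[[0,0,0],[0,0,-0.3],-0.9],[[0,0,0],[0,0,0],-0.9],[[0,0,0],[0,0,0],-0.9]]'

```text
clock: 17.12
ee_pos: [0.6103, -0.1638, 0.183]
tool_rot: [179.8, 0.1, 84.5]
contact_force: [0.2, -0.3, -0.8]
gripper_width: 0.0812
```

Run:
```python
from h import *
s,im=snap('wrist','w13.png'); print(s['clock'],s['ee_pos'],s['tool_rot'],s['contact_force'],s['gripper_width'])
s2,si=snap('side','s13.png')
draw(si,[circ(.610,-.1635,.049),circ(.610,-.1635,.004)]+cov(.443,-.155,0),'os13.png',(220,120,440,320),2.9)
draw(im,[circ(.610,-.1635,.049),circ(.610,-.1635,.004)],'ow13.png',(0,0,640,480),1.2,s)
```

```text
17.1167 [ 0.61034273 -0.16379055  0.18297645] [1.79839544e+02 5.76741334e-02 8.44936346e+01] [ 0.23111776 -0.27689617 -0.81207269] 0.08118713635420126
```

View pics/os13.png

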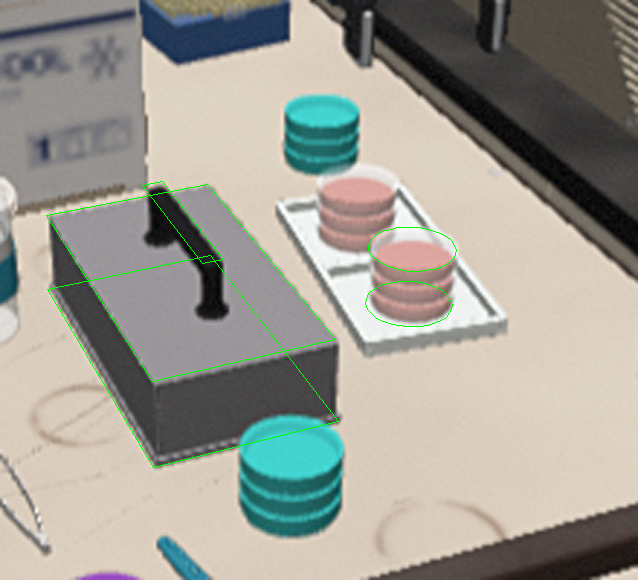

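View pics/ow13.png

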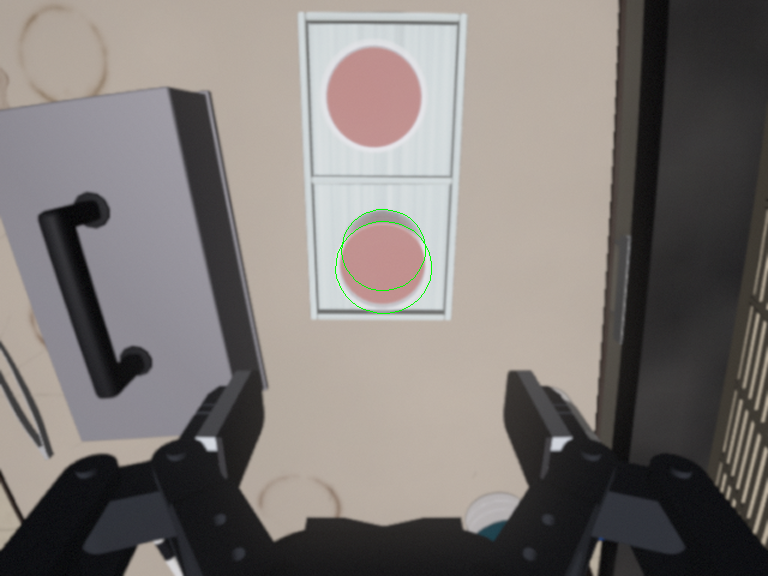

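The new stack stands upright and centred in the near cell, at about (382,265) in the wrist view. The stored stack is still in the far cell, and the cover stands flat and clear of the tray. The gripper touches nothing, so I hand in.

Run:
```python
from station import bot
print(bot.close_job()); s=bot.get_state(); print(s['clock'],s['contact_force'])
```

```text
the job is handed in; nothing more can be done
None
the job is handed in; nothing more can be done
```

I lifted the cover off by its handle and set it down flat at about (0.443, -0.155), roughly 0.17 m from the tray's centre. I then placed the pink stack in the empty cell (the -y one), lowering it until it touched the floor before letting go. The job is handed in; the clock read about 17 s of the 53 s allowed. No verdict is reported.

- **New stack:** the last pictures from the side and wrist cameras show it upright, within about 2–3 mm of the cell centre.
- **Stored stack:** still upright in its own cell, and I never touched it.
- **Cover:** its outline in the side view matches a level cover standing on the cart top.
- **Gripper:** open and clear of everything, about 18 cm above the cart top.

No check failed. The only disagreements were camera measurements differing by a few millimetres, plus the cover's top measuring about 5 mm smaller than the sizes given. I put that down to the lip at its base. The purple and turquoise look-alikes were left alone.

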